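# Weigh the terracotta on the beam scale and pack the firing

### The arm

A 6-joint arm with a two-finger parallel gripper is mounted at the origin on the work surface. World frame = base frame: x ahead of the robot, y to its left, z up, the work surface at z = 0. Lengths are in m, angles in rad, forces in N, time in s.
With the tool pointing down it reaches from about 0.425 to 0.95 m from the base axis. Payload 14.7 kg.
Tool frame: the origin (TCP) lies where the fingers leave the gripper's body, on its centre line; the fingertips stand 73 mm ahead of it and the grasp point (between the pads) lies 54 mm ahead of it; z points along the fingers, y is the line along which they close (so a half turn about z gives the same grasp; the last joint's range is limited). The gripper opens to 85 mm and grips with 20 to 120 N. Pads are 22 mm wide; open, the fingers measure 114 mm over their backs; the gripper's body (76 mm by 85 mm) begins 54 mm behind the grasp point. The pads swing forward as they close: fully open they stand 13 mm farther back than shut.
Start: joints at [-1.158, 0.48, 1.596, -0, 1.065, -0.047], TCP at [0.288, -0.582, 0.304] pointing down, gripper open.
Joint ranges: [-2.75, 2.75], [-0.82, 2.05], [0.23, 2.67], [-1.56, 4.7], [0.09, 2.69], [-2.92, 2.92]. Speed limits (rad/s): [1.89, 1.89, 2.39, 3.01, 3.01, 3.01].

### API

Orientations are given as a rotation vector (axis times angle).
In Python, from rig import manip gives the robot as it stands. Calls block until the motion is done:
- manip.movep(position, orientation): joint-space move of the TCP to a pose.
- manip.move_linear(position, v=0.15, attitude=None, max_force=None): straight line of the TCP; attitude=None keeps the orientation; v is the mean speed in m/s. With max_force (N) it stops when the force on the tool has changed by that much, and returns True; else False.
- manip.set_joints(angles): joint-space move.
- manip.gripper_open() and manip.clamp(force=None): open the fingers fully, or close them until they stop; force is the grip in N (None keeps the last).
- manip.dwell(seconds).
- manip.inverse_kinematics(position, orientation): joint angles nearest the present ones, or None.
- manip.get_image(name): name is "scene" or "side" or "wrist"; returns the picture (480x640x3 uint8, red, green, blue); there is no depth.
- manip.camera_params(name): a dict with "mtx" (3x3 intrinsics, pixels), "R" (3x3) and "t" (3): a world point X has camera coordinates R X + t. Camera axes: x right, y down, z forward; pixel columns grow to the right and rows downward; lengths in m; the calibration is good to about 2 mm. A picture is of the moment at which its call begins: read the wrist's pose just before it. camera_params takes no time and is no camera call; for the wrist camera it gives the pose at the moment of the call.
A pose or a line that the arm cannot do raises manip.IKError and nothing moves.
- manip.hand_in(): hands the job in; it is judged then, once.
Readings, each from a call of its own:
- manip.get_t(): time.
- manip.get_joint_positions(): joint angles.
- manip.get_joint_velocities(): joint speeds.
- manip.get_tau(): joint torques, N m.
- manip.get_ee_pos(): TCP position.
- manip.get_ee_rot(): TCP orientation.
- manip.get_force(): force on the tool from outside, world axes, zero at the start.
- manip.get_moment(): the same for the moment, N m.
- manip.get_gripper_width(): finger opening in m.
- manip.get_finger_force(): force on a finger pad.
Only numpy, scipy, OpenCV 4.12 (cv2) and the standard library are available. Lean on these libraries where they do the work, as an engineer would, in place of code of your own. Each camera call takes 0.05 s, during which the arm holds its last target. There are 200 camera calls.

### The job

The kiln has been unpacked and two kinds of bud vase stand mixed on the table. Stand every square white vase in the grey tray; stand all the round terracotta vases together (and nothing else) on the pan of the beam scale, slide the counterpoise until the beam is level and leave it level and untouched for a second so that the weight can be read. Then stand all the terracotta vases upright in the wooden crate and slide the counterpoise fully back to its zero stop, without disturbing the clay pot, the sponge or the jar.

Things in the scene. Friction and masses are not known exactly. Their poses are not given: they have to be found in the camera images.
- round1: A round bud vase of reddish terracotta: cylindrical body 34 mm in diameter and 36 mm high, narrow neck above it, 54 mm in all, about 100 g (masses differ by up to a quarter). Origin: centre of its underside; z up. It stands upright and is to be taken by the body. Two or three of round1 to round3 are present.
- round2: A round bud vase of reddish terracotta: cylindrical body 34 mm in diameter and 36 mm high, narrow neck above it, 54 mm in all, about 100 g (masses differ by up to a quarter). Origin: centre of its underside; z up. It stands upright and is to be taken by the body. Two or three of round1 to round3 are present.
- round3: A round bud vase of reddish terracotta: cylindrical body 34 mm in diameter and 36 mm high, narrow neck above it, 54 mm in all, about 100 g (masses differ by up to a quarter). Origin: centre of its underside; z up. It stands upright and is to be taken by the body. Two or three of round1 to round3 are present.
- square1: A square bud vase of white fired clay: body 34 x 34 mm and 40 mm high, round narrow neck above it, 54 mm in all, 100 g. Origin: centre of its underside; x and y square to its faces, z up. It stands upright and is to be taken by the body. Two or three of square1 to square3 are present.
- square2: A square bud vase of white fired clay: body 34 x 34 mm and 40 mm high, round narrow neck above it, 54 mm in all, 100 g. Origin: centre of its underside; x and y square to its faces, z up. It stands upright and is to be taken by the body. Two or three of square1 to square3 are present.
- square3: A square bud vase of white fired clay: body 34 x 34 mm and 40 mm high, round narrow neck above it, 54 mm in all, 100 g. Origin: centre of its underside; x and y square to its faces, z up. It stands upright and is to be taken by the body. Two or three of square1 to square3 are present.
- scale: Beam scale fixed to the table, green cast base 300 x 110 mm. Origin: on the table below the beam's pivot. Its y axis runs level along the beam: pan at +y, bar with the counterpoise at -y. The steel beam (14 mm wide, 18 mm high) pivots 75 mm above the table, ends 220 mm from the pivot at -y, where a brass pointer meets a white mark on a fixed 90 mm post when level.
- pan_floor (a point): Centre of the floor of the aluminium pan, 150 mm from the pivot, 102 mm above the table when level. The pan is 170 mm along the scale's x by 150 mm along its y with a rim standing 10 mm over the floor; a linkage keeps it horizontal while it rises and sinks by up to 15 mm, and where the load lies on it makes no difference. Its axes are those of the scale.
- beam (a joint): Tilt of the beam, rad: 0 level, positive when the pan end is down, stops at -0.1 and +0.1. Empty, with the counterpoise at zero, it is level; it settles within about 1 s. Between the stops it tilts 0.06 rad for each 10 mm of counterpoise travel.
- poise (a joint): Travel of the counterpoise along the bar away from the pivot (towards the scale's -y), m: 0 at its zero stop (50 mm from the pivot), end stop at 0.13. It stays where it is left; sliding it takes about 1.5 N. One vase of 100 g needs about 0.03 m. It starts between 0.018 and 0.034, so that the empty beam starts counterpoise-down.
- poise_knob (a point): Grip point on the brass knob, an upright rod 16 mm in diameter and 35 mm high on top of the dark steel counterpoise (46 x 38 x 40 mm, 500 g); the point lies 11 mm below the rod's top, 24 mm above the block's top. Above the table it stands at 119 mm when level.
- crate: Fixed slatted crate of light wood, open on top, 170 mm along its x, 140 mm along its y, 35 mm high, walls 6 mm and floor 6 mm thick. Origin: centre of its underside. It and the tray may have changed sides.
- tray: Fixed plain grey plastic tray, open on top, 170 mm along its x, 140 mm along its y, 30 mm high, walls and floor 4 mm thick. Origin: centre of its underside.
- pot: Bystander: bowl of dark grey clay, 104 mm across, 75 mm high; origin centre of its underside.
- sponge: Bystander: yellow sponge block, 100 x 65 x 32 mm; origin centre of its underside.
- jar: Bystander: white jar with a steel cap, 68 mm across, 85 mm high; origin centre of its underside.

How it is judged:
By the outcome, as a careful person would: the job done as asked, in the order asked, and still so for the second after the job is handed in, with the robot touching nothing.
Of round1, round2, round3 only 2 to 3 are there at a start; the rules pass over those that are not, and their reading is None.
Of square1, square2, square3 only 2 to 3 are there at a start; the rules pass over those that are not, and their reading is None.
At some moment in a run one of round1, round2, round3, square1, square2, square3 may be knocked a few centimetres aside while the robot is not near it.
It also fails if it takes over 210 s, if anything falls off the work surface, if the arm or the gripper's body presses on something with over 40 N, if the wrist force passes 120 N, or if a joint passes its speed limit or range.

## Working session

There is one attempt and no reset: what is moved stays moved. The work goes in short steps, each a Python script; the robot and the scene stay as the last script left them, time stands still between calls to the robot, and variables do not carry over. Pictures are saved under pics/ and viewed, at most 14 in all, crops included, and the job is handed in when it is done.

```bash
mkdir -p pics && python3 - <<'E'
from rig import manip
import cv2, numpy as np
np.set_printoptions(precision=4,suppress=True)
for n in ("scene","side","wrist"):
    im=manip.get_image(n); cv2.imwrite(f"pics/{n}0.png",im[:,:,::-1])
    p=manip.camera_params(n); print(n,p["mtx"].tolist(),"\n",p["R"],p["t"], -p["R"].T@p["t"])
print(manip.get_ee_pos(),manip.get_ee_rot(),manip.get_t(),manip.get_gripper_width())
E
```

```text
scene [[514.8464282406353, 0.0, 314.7124827682678], [0.0, 514.8464282406353, 240.4479333887341], [0.0, 0.0, 1.0]] 
 [[ 0.6087  0.7934 -0.0055]
 [ 0.541  -0.4202 -0.7286]
 [-0.5803  0.4405 -0.685 ]] [-0.3527 -0.2321  1.5763] [ 1.2551 -0.512   0.9087]
side [[438.78088076679114, 0.0, 325.5140204460932], [0.0, 438.78088076679114, 238.13428375966578], [0.0, 0.0, 1.0]] 
 [[-0.9109 -0.4122  0.0172]
 [-0.2568  0.5339 -0.8056]
 [ 0.3229 -0.7382 -0.5922]] [0.5284 0.188  1.0816] [0.1804 0.9159 0.783 ]
wrist [[350.4762089191373, 0.0, 323.24734033411477], [0.0, 350.4762089191373, 241.33200741982048], [0.0, 0.0, 1.0]] 
 [[ 0.4432 -0.8964 -0.0009]
 [-0.8516 -0.4213  0.312 ]
 [-0.28   -0.1375 -0.9501]] [-0.6494 -0.0414  0.3806] [ 0.3591 -0.5472  0.3739]
[ 0.2884 -0.5822  0.3034] [-3.058  -0.7157  0.0002] 0.15 0.08545744289556591
```

View pics/scene0.png

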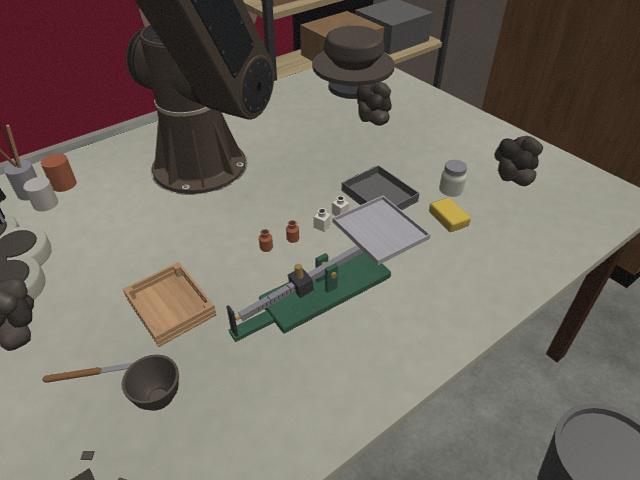

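View pics/side0.png

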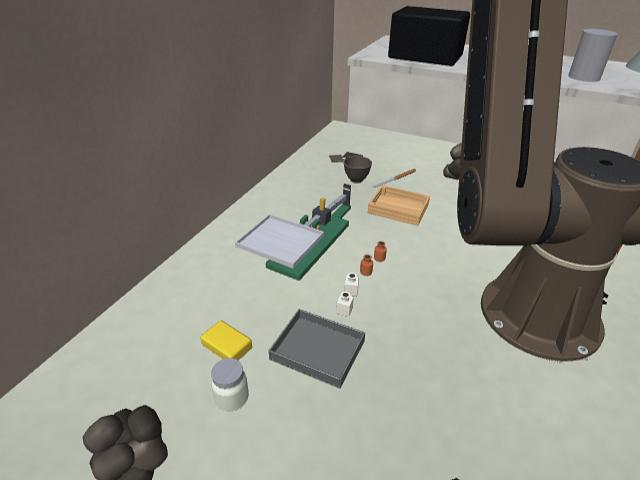

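Two terracotta vases (265,240) and (292,231) and two white ones (322,219) and (340,205) in the scene view. The crate is at (170,300), the tray at (380,187), the pan at (380,228) and the knob at (298,271). The side view agrees: two and two.

```bash
cat > h.py <<'E'
import cv2, numpy as np
from rig import manip
np.set_printoptions(precision=4,suppress=True)
def P(n): 
    p=manip.camera_params(n); return p["mtx"],p["R"],p["t"]
def ray(n,uv,p=None):
    K,R,t=p or P(n); d=R.T@np.linalg.solve(K,[uv[0],uv[1],1.]); return -R.T@t,d/np.linalg.norm(d)
def plane(n,uv,z,p=None):
    c,d=ray(n,uv,p); return c+d*(z-c[2])/d[2]
def tri(a,b):
    "two-view point: list of (cam, uv); returns point, residual"
    A=0;B=0;rs=[ray(*a),ray(*b)]
    for c,d in rs: M=np.eye(3)-np.outer(d,d);A=A+M;B=B+M@c
    X=np.linalg.solve(A,B); return X,max(np.linalg.norm(np.cross(X-c,d)) for c,d in rs)
def px(n,X,p=None):
    K,R,t=p or P(n); q=K@(R@np.asarray(X)+t); return q[:2]/q[2]
def mask(im,lo,hi):
    return cv2.inRange(cv2.cvtColor(im,cv2.COLOR_RGB2HSV),np.array(lo),np.array(hi))
def blobs(m,amin=30):
    n,l,s,c=cv2.connectedComponentsWithStats(m); return [(c[i],s[i]) for i in range(1,n) if s[i][4]>=amin]
E
python3 - <<'E'
from h import *
for n in("scene","side"):
    im=cv2.imread(f"pics/{n}0.png")[:,:,::-1].copy(); h=cv2.cvtColor(im,cv2.COLOR_RGB2HSV)
    pts=dict(scene=dict(r=(265,242),s=(321,222),pan=(380,228),tray=(380,187),crate=(165,300),knob=(298,271),green=(340,290),tab=(300,200),spo=(450,212)),
     side=dict(r=(367,266),s=(351,288),pan=(280,240),tray=(317,345),crate=(400,205),knob=(322,203),green=(300,265),tab=(420,300),spo=(226,340)))[n]
    print(n,{k:h[v[1],v[0]].tolist() for k,v in pts.items()})
    for nm,lo,hi in(("terra",(0,130,60),(10,255,255)),("white",(0,0,190),(180,25,255)),("brass",(15,140,60),(24,255,255)),("pan",(110,12,120),(135,60,230)),("crate",(8,70,110),(20,150,255)),("tray",(0,0,40),(180,12,110)),("green",(65,110,30),(85,255,150))):
        print(nm,[(c.round(1).tolist(),s.tolist()) for c,s in blobs(mask(im,lo,hi),30)][:14])
E
```

```text
scene {'r': [9, 140, 84], 's': [20, 30, 103], 'pan': [140, 9, 163], 'tray': [150, 3, 95], 'crate': [15, 103, 164], 'knob': [19, 133, 92], 'green': [74, 91, 92], 'tab': [28, 24, 157], 'spo': [23, 155, 193]}
terra [([58.7, 171.6], [42, 154, 34, 37, 868]), ([292.7, 232.6], [287, 221, 12, 21, 182]), ([265.7, 241.4], [259, 230, 14, 22, 193])]
white [([340.8, 203.5], [333, 199, 15, 9, 38]), ([322.6, 216.3], [315, 213, 15, 8, 41])]
brass [([449.5, 214.2], [430, 198, 40, 34, 821])]
pan [([17.4, 167.3], [5, 160, 25, 14, 97]), ([451.1, 164.6], [446, 160, 12, 10, 44]), ([459.9, 165.2], [454, 160, 13, 11, 45]), ([276.4, 292.7], [268, 288, 17, 11, 45]), ([111.3, 367.9], [102, 365, 21, 7, 51])]
crate [([254.3, 3.7], [243, 0, 19, 12, 116]), ([298.6, 6.6], [273, 0, 65, 19, 566]), ([338.7, 22.7], [302, 11, 82, 26, 846]), ([415.8, 50.0], [388, 36, 54, 28, 495]), ([291.5, 63.9], [276, 50, 37, 29, 611]), ([57.8, 165.2], [41, 153, 33, 36, 423]), ([292.3, 227.5], [286, 220, 13, 13, 79]), ([266.0, 237.4], [259, 229, 14, 17, 96]), ([169.1, 303.2], [123, 262, 93, 85, 4258]), ([298.8, 268.4], [294, 264, 9, 14
[... 1417 characters left out ...]
s [([321.9, 203.7], [320, 198, 5, 12, 54])]
pan [([593.0, 51.6], [572, 29, 45, 52, 775]), ([384.0, 182.2], [373, 178, 22, 9, 33]), ([335.9, 201.0], [327, 194, 19, 15, 64]), ([279.7, 239.7], [236, 215, 87, 50, 2131]), ([311.1, 221.0], [304, 215, 16, 14, 62]), ([226.4, 371.7], [211, 359, 32, 29, 646])]
crate [([398.6, 204.7], [368, 185, 62, 41, 1654])]
tray [([606.0, 58.8], [601, 49, 11, 21, 32]), ([573.1, 63.5], [569, 53, 9, 23, 42]), ([603.5, 164.2], [562, 148, 78, 36, 1128]), ([252.7, 229.3], [238, 216, 31, 26, 47]), ([306.4, 251.1], [294, 236, 27, 30, 55]), ([316.8, 348.7], [269, 311, 96, 77, 1301])]
green [([315.7, 244.9], [266, 205, 85, 75, 1331]), ([303.6, 219.3], [300, 216, 8, 8, 41])]
```

```bash
python3 - <<'E'
import cv2
a=cv2.imread("pics/scene0.png")[155:345,220:440]; cv2.imwrite("pics/a.png",cv2.resize(a,None,fx=3,fy=3,interpolation=cv2.INTER_CUBIC))
a=cv2.imread("pics/side0.png")[170:390,230:440]; cv2.imwrite("pics/b.png",cv2.resize(a,None,fx=2.7,fy=2.7,interpolation=cv2.INTER_CUBIC))
E
```

```text
(no output)
```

View pics/a.png

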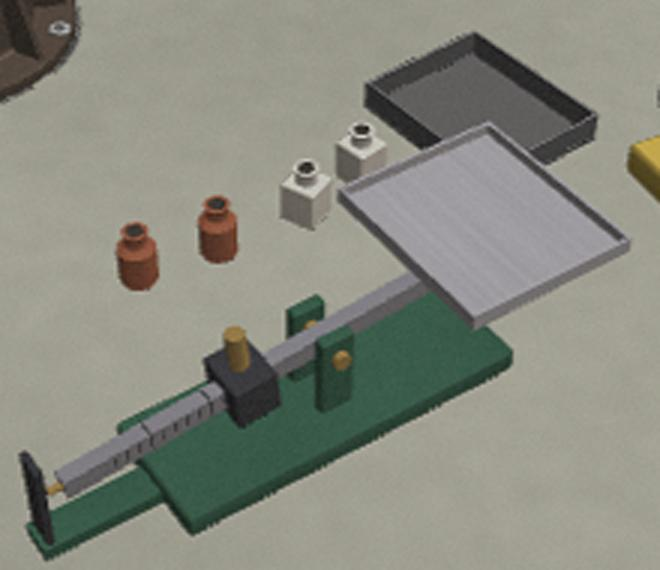

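View pics/b.png

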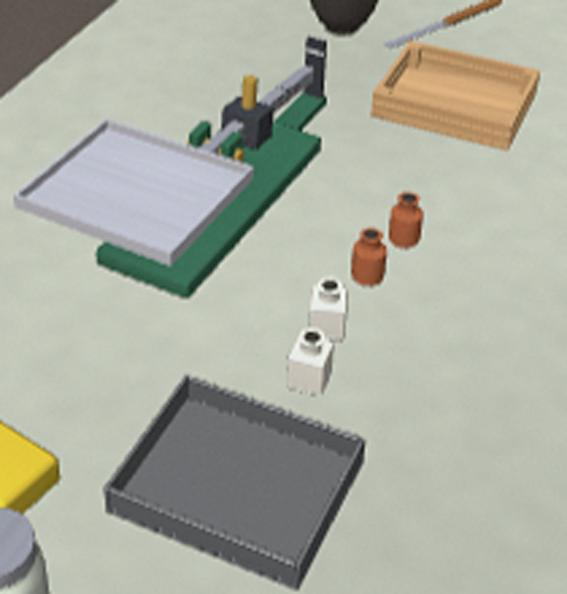

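The close crops resolve the pan rim (scene crop corners (338,193), (489,124), (629,241), (475,313)), the knob top (235,332) and the tray rim. The beam is counterpoise-down. Next I triangulate.

```bash
python3 - <<'E'
from h import *
S=lambda u,v:("scene",(220+u/3,155+v/3)); D=lambda u,v:("side",(230+u/2.7,170+v/2.7))
F=lambda u,v:("scene",(u,v))
for k,a,b in(("panL",S(338,193),D(252,170)),("panT",S(489,124),D(172,248)),("panR",S(629,241),D(16,198)),("panB",S(475,313),D(108,122)),("knobtop",S(235,332),D(250,78)),
  ("posttop",S(27,455),D(316,40)),("r_near",F(292.7,232.6),("side",(366.3,265.8))),("r_far",F(265.7,241.4),("side",(379.8,252.2))),("sqA neck",S(306,167),D(330,287)),("sqB neck",S(362,131),D(312,337))):
    X,r=tri(a,b); print(k,X,round(r,4))
for k,a,b in(("tL",S(365,88),D(364,440)),("tT",S(475,35),D(298,570)),("tR",S(596,117),D(107,488)),("tB",None,D(188,377))):
    print(k,plane(*a,0.03) if a else "",plane(*b,0.03))
for k,a,b in(("cL",F(124,294),D(539,70)),("cT",F(181,263),D(507,135)),("cR",F(215,307),D(374,98)),("cB",F(163,342),D(418,43))):
    print(k,plane(*a,0.035),plane(*b,0.035))
E
```

```text
panL [0.556  0.0719 0.1205] 0.0001
panT [0.5682 0.2171 0.1265] 0.0019
panR [0.7334 0.2085 0.1217] 0.0004
panB [0.7199 0.0641 0.1237] 0.0006
knobtop [ 0.6283 -0.0806  0.1209] 0.0001
posttop [ 0.6136 -0.2433  0.09  ] 0.0026
r_near [0.4444 0.0326 0.0203] 0.0001
r_far [ 0.4302 -0.0403  0.0205] 0.0004
sqA neck [0.4514 0.1227 0.0515] 0.0002
sqB neck [0.4418 0.1925 0.0513] 0.0005
tL [0.3741 0.2535 0.03  ] [0.3633 0.2664 0.03  ]
tT [0.3743 0.3931 0.03  ] [0.3641 0.4062 0.03  ]
tR [0.538  0.3925 0.03  ] [0.531  0.4002 0.03  ]
tB  [0.5283 0.2644 0.03  ]
cL [ 0.3919 -0.3935  0.035 ] [ 0.3729 -0.3838  0.035 ]
cT [ 0.3823 -0.2482  0.035 ] [ 0.3716 -0.2249  0.035 ]
cR [ 0.5496 -0.2509  0.035 ] [ 0.535  -0.2331  0.035 ]
cB [ 0.5653 -0.3812  0.035 ] [ 0.5291 -0.3822  0.035 ]
```

```bash
cat >> h.py <<'E'
def down(yaw):
    "tool pointing down, tool x at angle yaw; fingers close along yaw+90deg"
    a=yaw/2; return np.array([np.pi*np.cos(a),np.pi*np.sin(a),0])
def shot(name):
    p=P("wrist"); im=manip.get_image("wrist"); cv2.imwrite(f"pics/{name}.png",im[:,:,::-1]); np.savez(f"pics/{name}.npz",K=p[0],R=p[1],t=p[2]); return im,p
def load(name):
    z=np.load(f"pics/{name}.npz"); return cv2.imread(f"pics/{name}.png")[:,:,::-1].copy(),(z["K"],z["R"],z["t"])
E
python3 - <<'E'
from h import *
for p,y,n in(((0.46,-0.20,0.36),0,"w1"),((0.46,0.22,0.36),0,"w2")):
    manip.movep(p,down(y)); shot(n)
print(manip.get_joint_positions(),manip.get_t(),manip.get_ee_pos())
a=np.vstack([cv2.imread("pics/w1.png"),cv2.imread("pics/w2.png")]); cv2.imwrite("pics/w12.png",cv2.resize(a,(400*1,600)))
E
```

```text
[ 0.3848  0.2251  1.8418 -0.0002  1.0748  1.9569] 3.3583 [0.4604 0.2191 0.36  ]
```

View pics/w2.png

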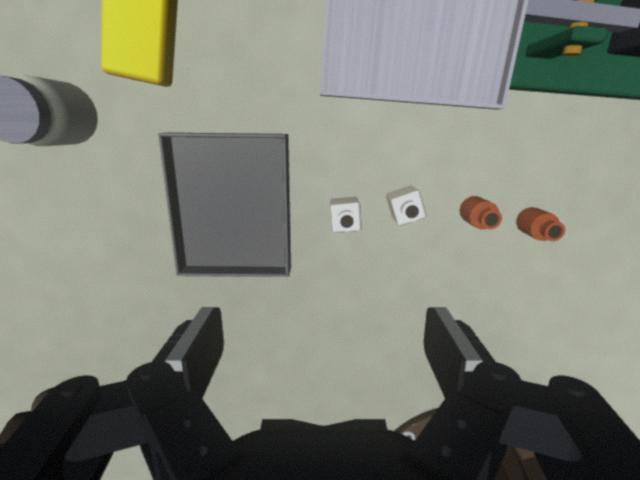

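View pics/w1.png

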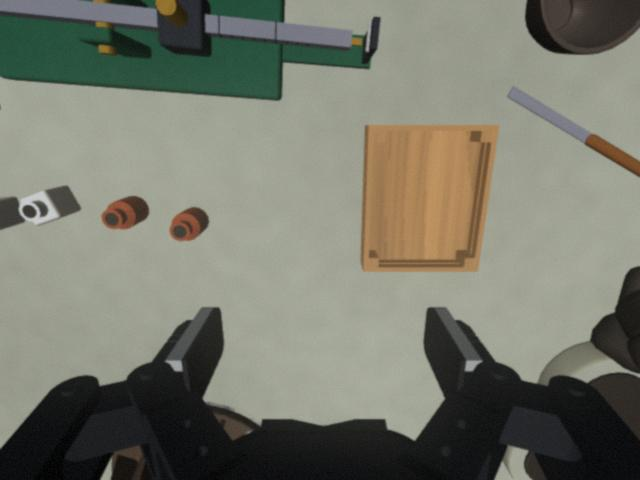

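The wrist views show the tray corners (161,134), (288,134), (290,273), (178,274) and the crate corners (366,125), (498,126), (479,271), (362,271). The squares are at (346,217) and (406,207), and only two of each kind are present.

```bash
python3 - <<'E'
from h import *
im,p=load("w2")
T=np.array([plane("w",c,.03,p)[:2] for c in((161,134),(288,134),(290,273),(178,274))]); print("tray",T.tolist(),T.mean(0))
hv=cv2.cvtColor(im,cv2.COLOR_RGB2HSV); print(hv[225,340],hv[208,337],hv[202,345],hv[300,300])
for lo in(200,215,230):
  m=mask(im,(0,0,lo),(180,40,255)); cs,_=cv2.findContours(m,0,2)
  for c in cs:
    if 150<cv2.contourArea(c)<2000:
        q=np.array([plane("w",x[0].astype(float),.04,p)[:2] for x in c],np.float32)*1000
        r=cv2.minAreaRect(q); print(lo,cv2.contourArea(c),r, c.reshape(-1,2).mean(0))
im,p=load("w1")
C=np.array([plane("w",c,.035,p)[:2] for c in((366,125),(498,126),(479,271),(362,271))]); print("crate",C.tolist(),C.mean(0))
for n in("w1","w2"):
  im,p=load(n)
  for c,s in blobs(mask(im,(0,120,60),(10,255,255)),100): print(n,c,s,plane("w",c,.03,p))
E
```

```text
tray [[0.5316255354077107, 0.3958856934672795], [0.5314248191516115, 0.2571313569092125], [0.36666955418161074, 0.2600567501527328], [0.3655542474944288, 0.3990144723629657]] [0.4488 0.328 ]
[ 90   4 194] [108   6 214] [ 28  24 141] [ 42  23 166]
200 625.5 ((440.1369934082031, 193.92214965820312), (30.819944381713867, 30.12356185913086), 4.620676517486572) [343.4286 216.5714]
200 649.5 ((450.67413330078125, 122.58035278320312), (31.52843475341797, 30.250391006469727), 19.460790634155273) [407.459  207.6066]
crate [[0.540284403383216, -0.24695133778046963], [0.539158548733365, -0.3885050136792385], [0.3708715461583253, -0.39133552791182724], [0.37100962926027203, -0.2483759743352313]] [ 0.4553 -0.3188]
w1 [120.9756 213.891 ] [102 199  35  30 532] [0.4416 0.036  0.03  ]
w1 [186.127  224.8911] [170 210  30  30 496] [ 0.4282 -0.0387  0.03  ]
w2 [478.7176 211.7856] [461 197  40  32 779] [0.444  0.0367 0.03  ]
w2 [538.3909 223.3951] [517 208  48  33 944] [ 0.4298 -0.0358  0.03  ]
```

```bash
cat >> h.py <<'E'
D90=np.pi/2
def locate(kind,xy):
    im,p=shot("loc"); best=None
    m=mask(im,(0,120,60),(10,255,255)) if kind=="r" else mask(im,(0,0,195),(180,40,255))
    zz=.028 if kind=="r" else .04
    for c in cv2.findContours(m,0,2)[0]:
        if not 150<cv2.contourArea(c)<6000: continue
        q=np.array([plane("w",x[0].astype(float),zz,p)[:2] for x in c],np.float32)
        (cx,cy),wh,a=cv2.minAreaRect(q*1000); e=np.hypot(cx/1000-xy[0],cy/1000-xy[1])
        if max(wh)<60 and (best is None or e<best[0]): best=(e,np.array([cx,cy])/1000,np.array(wh),(a+45)%90-45)
    print("loc",kind,best); return best
def pick(kind,xy,z0=0.,look=True):
    "z0: height of the surface it stands on"
    xy=np.array(xy); yaw=D90
    manip.movep([*xy,z0+.24],down(D90))
    if look:
        e,xy,wh,a=locate(kind,xy)
        if e>.012: manip.movep([*xy,z0+.24],down(D90)); e,xy,wh,a=locate(kind,xy)
        if kind=="s": yaw+=np.radians(a)
    manip.move_linear([*xy,z0+.15],v=.25,attitude=down(yaw))
    hit=manip.move_linear([*xy,z0+.078],v=.12,max_force=8)
    manip.clamp(40); w=manip.get_gripper_width()
    manip.move_linear([*xy,z0+.21],v=.2)
    print("picked",xy,"hit",hit,"w",w,manip.get_gripper_width(),"t",manip.get_t()); return w
def place(xy,z0,lift=.26,yaw=D90):
    xy=np.array(xy)
    manip.movep([*xy,z0+.078+.12],down(yaw))
    manip.move_linear([*xy,z0+.09],v=.2)
    hit=manip.move_linear([*xy,z0+.0765],v=.04,max_force=4)
    z=manip.get_ee_pos()[2]; manip.gripper_open(); manip.move_linear([*xy,max(lift,z0+.2)],v=.2)
    print("placed",xy,"hit",hit,z,"t",manip.get_t())
E
python3 - <<'E'
from h import *
pick("s",(.440,.194))
place((.449,.361),.004)
E
```

```text
loc s (np.float64(0.0008039017164950187), array([0.44  , 0.1932]), array([30.8867, 32.2685]), 4.753045082092285)
picked [0.44   0.1932] hit False w 0.03357533366318969 0.0331506728446446 t 7.475
placed [0.449 0.361] hit True 0.08195482584865489 t 10.8333
```

```bash
python3 - <<'E'
from h import *
pick("s",(.4507,.1226))
place((.449,.297),.004)
manip.movep((.46,.12,.36),down(0)); shot("w3")
for s in("scene","side"): cv2.imwrite(f"pics/{s}3.png",manip.get_image(s)[:,:,::-1])
E
```

```text
loc s (np.float64(0.0006566207425059964), array([0.4513, 0.1222]), array([30.228 , 31.6887]), 19.365999221801758)
picked [0.4513 0.1222] hit False w 0.03383548983704981 0.03383189779340445 t 14.4167
placed [0.449 0.297] hit True 0.08191296380452028 t 17.8
```

View pics/w3.png

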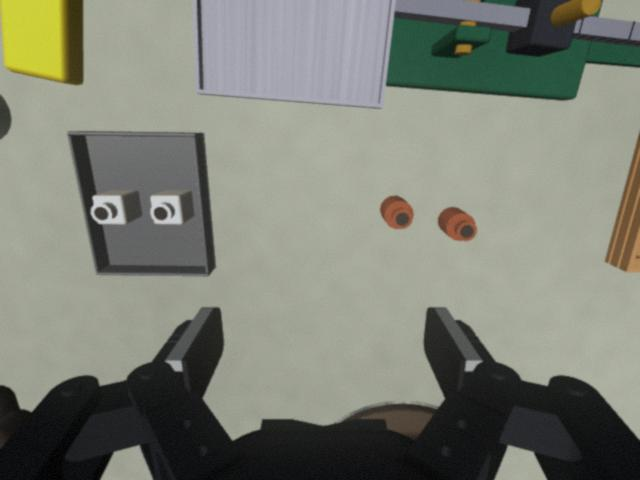

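Both squares stand in the tray at (110,210) and (167,208), and the terracotta vases have not moved. Next I look straight down on the scale.

```bash
python3 - <<'E'
from h import *
manip.movep((.60,-.01,.40),down(0)); shot("w4"); print(manip.get_ee_pos())
E
```

```text
[ 0.5994 -0.0093  0.3996]
```

View pics/w4.png

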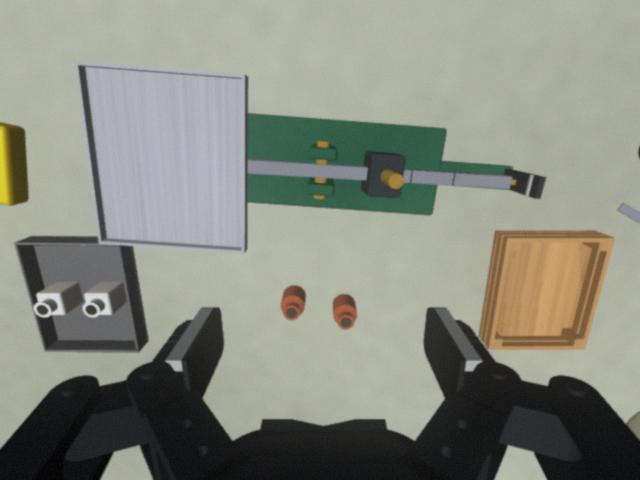

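Pan rim corners (79,66), (246,76), (245,249), (99,243); knob top (396,181); pointer (514,182) against the post (530,185).

```bash
python3 - <<'E'
from h import *
im,p=load("w4")
Q=np.array([plane("w",c,.127,p)[:2] for c in((79,66),(246,76),(245,249),(99,243))]); print(Q,Q.mean(0))
print("x edges",Q[0]-Q[3],Q[1]-Q[2],"y edges",Q[0]-Q[1],Q[3]-Q[2])
k=plane("w",(396,181),.122,p); b1=plane("w",(248,168),.085,p);b2=plane("w",(505,182),.075,p)
print("knob",k,"beam",b1,b2,"post",plane("w",(533,186),.09,p))
d=(b1-b2)[:2];print(np.degrees(np.arctan2(-d[0],d[1])))
for c,s in blobs(mask(im,(14,100,50),(26,255,255)),15): print(c,s)
E
```

```text
[[0.7293 0.2058]
 [0.7211 0.0586]
 [0.5575 0.0711]
 [0.5642 0.2213]] [0.643  0.1392]
x edges [ 0.1651 -0.0155] [ 0.1636 -0.0125] y edges [0.0082 0.1471] [0.0067 0.1502]
knob [ 0.6269 -0.0821  0.122 ] beam [0.6356 0.0712 0.085 ] [ 0.6187 -0.2144  0.075 ] post [ 0.6166 -0.2377  0.09  ]
-3.3773044422663423
[ 14.6392 163.9987] [   0  123   28   82 1588]
[322.9444 143.9583] [317 141  13   7  72]
[321.449  161.3673] [316 159  12   5  49]
[391.7508 178.7726] [381 170  22  19 321]
[320.3333 180.    ] [315 178  12   5  54]
[513.5926 181.7037] [511 179   6   7  27]
[318.9167 196.5833] [314 195  11   4  36]
[543.3278 288.5165] [  479   231   135   118 13220]
```

```bash
cat >> h.py <<'E'
YS=np.radians(-4.2); yd=np.array([-np.sin(YS),np.cos(YS)]); xd=np.array([np.cos(YS),np.sin(YS)])
PAN=np.array([.6432,.1397]); PIV=PAN-.15*yd
def knob(poise,tilt=0.):
    "world grip point of the knob"
    s=.05+poise; a=s*np.cos(tilt)-.044*np.sin(tilt); z=.075+s*np.sin(tilt)+.044*np.cos(tilt)
    return np.array([*(PIV-yd*a),z])
def slide(p0,p1,t0,t1=None,dz=.003):
    t1=t0 if t1 is None else t1; off=np.array([0,0,.054+dz]); a=knob(p0,t0)+off; b=knob(p1,t1)+off
    manip.movep(a+[0,0,.06],down(YS)); h=manip.move_linear(a,v=.1,max_force=8)
    manip.clamp(20); w=manip.get_gripper_width()
    h2=manip.move_linear(b,v=.05,max_force=25); f=manip.get_force()
    manip.gripper_open(); manip.move_linear(manip.get_ee_pos()+[0,0,.08],v=.2)
    print("slide",h,h2,"w",w,"f",f,"t",manip.get_t())
E
python3 - <<'E'
from h import *
print(PIV,knob(.018,-.1))
slide(.018,.088,-.1)
manip.movep((.60,-.01,.40),down(0)); im,p=shot("w5")
for c,s in blobs(mask(im,(14,100,50),(26,255,255)),15): print(c,s,plane("w",c,.11,p))
for c,s in blobs(mask(im,(0,120,60),(10,255,255)),100): print(c,plane("w",c,.028,p))
E
```

```text
[ 0.6322 -0.0099] [ 0.6269 -0.0818  0.112 ]
slide False False w 0.01649394496236915 f [-0.7513 -2.8389  4.4227] t 24.9
[ 13.1069 164.28  ] [   0  123   26   82 1618] [0.6422 0.3005 0.11  ]
[322.0139 143.6111] [316 141  13   6  72] [ 0.6619 -0.0099  0.11  ]
[320.4706 161.2549] [315 159  12   5  51] [ 0.6449 -0.0083  0.11  ]
[457.382  182.4748] [444 173  28  20 377] [ 0.6235 -0.1481  0.11  ]
[319.4821 179.9286] [314 178  12   5  56] [ 0.6262 -0.0073  0.11  ]
[513.0741 181.5556] [511 179   5   6  27] [ 0.6244 -0.2049  0.11  ]
[318.5429 196.5714] [314 195  11   4  35] [ 0.6091 -0.0062  0.11  ]
[543.029  288.5017] [  479   231   135   118 13261] [ 0.504 -0.259  0.11 ]
[290.827 302.201] [0.4432 0.0346 0.028 ]
[342.4626 310.6659] [ 0.4297 -0.0382  0.028 ]
```

```bash
cat >> h.py <<'E'
def to_pan(xy,off):
    w=pick("r",xy)
    e=manip.get_ee_pos(); manip.move_linear([e[0],e[1],.33],v=.25)
    q=PAN+off*yd; yaw=D90+YS
    manip.movep([*q,.31],down(yaw)); manip.move_linear([*q,.208],v=.2)
    h=manip.move_linear([*q,.1925],v=.03,max_force=2.5); z=manip.get_ee_pos()[2]; f=manip.get_force()
    manip.gripper_open(); manip.move_linear([*q,.34],v=.2); print("pan",h,z,f,w,manip.get_t())
E
python3 - <<'E'
from h import *
to_pan((.4432,.034),.036)
manip.movep((.46,.0,.36),down(0)); im,p=shot("w6")
for c,s in blobs(mask(im,(0,120,60),(10,255,255)),100): print(c,s,plane("w",c,.028,p),plane("w",c,.14,p))
E
```

```text
loc r (np.float64(0.0015596337316939142), array([0.4417, 0.0336]), array([39.9387, 32.0337]), -0.142608642578125)
picked [0.4417 0.0336] hit False w 0.03292904611396629 0.033000626079553695 t 29.8417
pan False 0.19254232077464437 [0.2506 0.8921 1.6997] 0.03292904611396629 34.2333
[355.5533 223.1514] [343 209  28  32 535] [ 0.4301 -0.0386  0.028 ] [ 0.4606 -0.0279  0.14  ]
```

```bash
python3 - <<'E'
from h import *
to_pan((.430,-.0386),-.036)
manip.movep((.60,.05,.40),down(0)); im,p=shot("w7"); print(manip.get_force())
for c,s in blobs(mask(im,(0,120,60),(10,255,255)),100): print(c,s,plane("w",c,.142,p))
E
```

```text
loc r (np.float64(0.0023909986095028623), array([ 0.4278, -0.0394]), array([40.0271, 32.8329]), -0.0724029541015625)
picked [ 0.4278 -0.0394] hit False w 0.033270285798414845 0.03299146755756062 t 39.6167
pan False 0.19243416556571238 [-1.3565 -0.4884 -0.0253] 0.033270285798414845 44.0333
[ 0.0517 -0.2961  0.4163]
[184.2509 165.1771] [162 148  40  37 813] [0.6446 0.1774 0.142 ]
[265.5907 170.4595] [246 154  37  37 777] [0.6399 0.1029 0.142 ]
```

View pics/w7.png

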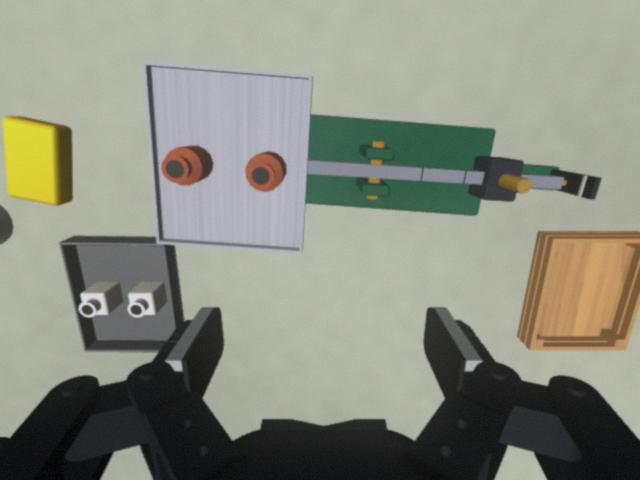

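Both terracotta vases stand on the pan at (185,165) and (265,171), and the beam is still counterpoise-down. Next I slide the counterpoise back to about 0.06 and look closely at the pointer.

```bash
cat >> h.py <<'E'
def look(name):
    manip.movep((.52,-.115,.17),down(0)); im,p=shot(name)
    bl=blobs(mask(im,(14,100,50),(26,255,255)),8)
    for c,s in bl: print("brass",c,s)
    return im,p
E
python3 - <<'E'
from h import *
slide(.088,.060,-.1)
manip.dwell(1); im,p=look("w8"); print(manip.get_t())
E
```

```text
slide False False w 0.01682104168254961 f [-1.7594  1.5804  6.706 ] t 49.7833
brass [58.1009  8.7704] [ 39   0  42  18 575]
brass [335.0942  34.3719] [ 307    0   58   76 3428]
brass [67.501  65.4347] [ 48  57  41  18 513]
brass [611.7828  83.    ] [604  74  17  18 221]
brass [ 73.8774 112.6092] [ 56 104  38  17 522]
brass [574.2759 305.5163] [  490   214   150   227 24280]
51.4083
```

View pics/w8.png

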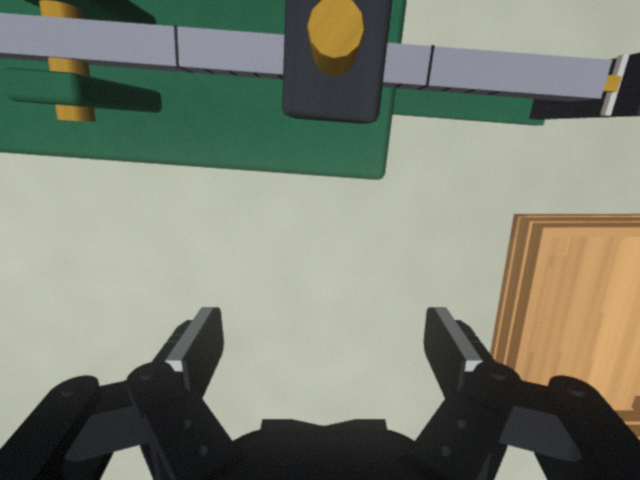

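The pointer (604-621, 83) sits on the white mark (about 616, 85). I zoom in on that to measure the offset.

```bash
python3 - <<'E'
from h import *
im,p=load("w8")
cv2.imwrite("pics/c8.png",cv2.resize(im[45:125,575:640,::-1],None,fx=7,fy=7,interpolation=cv2.INTER_NEAREST))
for v in (62,68,74,80,83,86,92,98,104,110): print(v,im[v,596:634].sum(1).tolist() )
g=lambda uv,s:(lambda c,d:(c+d*(( (PIV-yd*s-c[:2])@yd)/(d[:2]@yd))))(*ray("w",uv,p))
print("pointer@220",g((604,83),.22),"line",[g((618,83),s) for s in(.225,.23,.235,.24)])
E
```

```text
62 [440, 447, 441, 444, 429, 445, 445, 442, 457, 436, 440, 442, 444, 447, 413, 334, 192, 89, 130, 204, 306, 340, 352, 364, 420, 513, 560, 574, 572, 554, 471, 286, 134, 96, 88, 106, 88, 99]
68 [442, 446, 446, 445, 440, 450, 448, 447, 452, 446, 447, 446, 423, 346, 198, 108, 118, 193, 295, 349, 350, 372, 406, 494, 560, 562, 578, 554, 476, 295, 141, 73, 105, 91, 88, 100, 88, 105]
74 [447, 447, 449, 446, 440, 437, 450, 442, 438, 441, 437, 394, 280, 202, 193, 223, 280, 340, 362, 368, 398, 471, 552, 568, 573, 570, 520, 375, 187, 98, 101, 93, 94, 90, 88, 106, 84, 96]
80 [451, 449, 447, 448, 449, 440, 444, 447, 441, 432, 406, 372, 355, 363, 349, 357, 357, 356, 345, 353, 353, 359, 363, 379, 395, 332, 192, 101, 99, 87, 97, 93, 95, 94, 90, 95, 90, 87]
83 [447, 445, 444, 443, 444, 455, 447, 440, 434, 411, 386, 368, 365, 359, 354, 352, 358, 361, 355, 362, 364, 362, 385, 414, 365, 201, 100, 95, 110, 105, 106, 106, 93, 100, 93, 95, 105, 98]
86 [440, 448, 437, 439, 452, 441, 442, 437, 417, 385, 368, 368, 365, 373, 374, 371, 361, 361, 372, 366, 366, 383, 427, 409, 225, 88, 102, 105, 85, 98, 95, 101, 9
[... 224 characters left out ...]
, 312, 279, 195, 118, 110, 210, 293, 346, 363, 370, 425, 513, 570, 575, 574, 568, 481, 284, 135, 83, 98, 91, 88, 93, 92, 85, 89, 83, 103, 93, 98, 90, 94, 86, 86]
104 [94, 95, 96, 99, 95, 106, 156, 260, 331, 360, 361, 405, 482, 556, 580, 575, 561, 497, 301, 142, 89, 84, 91, 96, 110, 98, 90, 96, 94, 99, 99, 97, 92, 105, 91, 82, 89, 91]
110 [104, 86, 95, 111, 152, 256, 337, 359, 369, 391, 472, 556, 574, 574, 569, 511, 373, 183, 97, 91, 91, 104, 82, 80, 90, 102, 96, 105, 95, 92, 100, 81, 89, 96, 98, 98, 86, 95]
pointer@220 [ 0.6155 -0.2293  0.0857] line [array([ 0.6154, -0.2343,  0.0865]), array([ 0.6161, -0.2393,  0.08  ]), array([ 0.6168, -0.2444,  0.0734]), array([ 0.6175, -0.2495,  0.0668])]
```

View pics/c8.png

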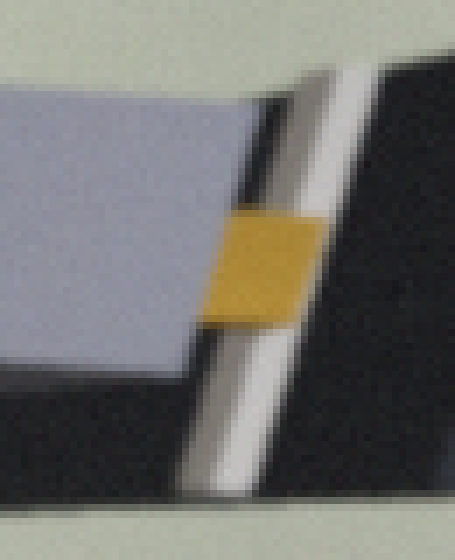

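```bash
cat >> h.py <<'E'
def endz(im,p):
    "apparent z of the beam's top end edge, from the left edge of the pointer's brass"
    m=mask(im,(14,100,50),(26,255,255)); b=[(c,s) for c,s in blobs(m,60) if c[0]>480 and c[1]<190 and s[4]<2000]
    c,s=b[-1]; v=int(round(c[1])); cols=[np.nonzero(m[r,450:])[0][0]+450-.5 for r in range(v-3,v+4)]
    u=np.mean(cols); q,d=ray("w",(u,c[1]),p); X=q+d*(((PIV-yd*.22-q[:2])@yd)/(d[:2]@yd)); print("end",u,c,s,"z",X[2]); return X[2]
E
python3 - <<'E'
from h import *
z0=endz(*load("w8"))
slide(.060,.086,.0)
manip.dwell(1.); im,p=look("w9"); z1=endz(im,p)
s=np.arcsin((z0-z1-.0220)/.22); print("tilt before",s,manip.get_t())
print([c for c,_ in blobs(mask(im,(0,120,60),(10,255,255)),100)])
E
```

```text
end 605.2142857142857 [611.7828  83.    ] [604  74  17  18 221] z 0.08635362445414324
slide False False w 0.015110965887905992 f [ 0.9089 -1.2187 -1.1537] t 55.25
brass [58.6605  9.4105] [ 39   0  43  19 592]
brass [423.898  55.698] [ 386   23   74   64 3265]
brass [67.7381 65.873 ] [ 48  58  41  18 504]
brass [567.3526  90.0513] [561  83  14  15 156]
brass [ 74.0753 112.9382] [ 56 105  38  16 518]
brass [574.2511 305.5619] [  490   215   150   226 24270]
end 562.0714285714286 [567.3526  90.0513] [561  83  14  15 156] z 0.059479976129212964
tilt before 0.022154759269505286 56.9083
[]
```

```bash
python3 - <<'E'
from h import *
slide(.086,.0634,-.1)
manip.dwell(1.3); im,p=look("w10"); z=endz(im,p); print("tilt est",(z-.0818)*1.0/.22,manip.get_t(),-(p[1].T@p[2]))
E
```

```text
slide False False w 0.016664749546354697 f [-0.4329  0.1124  5.6089] t 60.675
brass [58.056   8.8161] [ 39   0  43  18 571]
brass [350.0097  36.9026] [ 324    0   57   78 3398]
brass [67.442  65.3772] [ 48  57  40  18 509]
brass [603.4888  84.5157] [596  76  16  18 223]
brass [ 73.7219 112.5429] [ 56 104  38  17 525]
brass [574.2625 305.5645] [  490   214   150   227 24270]
end 596.7857142857143 [603.4888  84.5157] [596  76  16  18 223] z 0.08177193021526852
tilt est -0.0001275899305976355 62.6 [ 0.5989 -0.1155  0.2405]
```

```bash
python3 - <<'E'
from h import *
im,p=load("w10")
cv2.imwrite("pics/c10.png",cv2.resize(im[45:125,565:630,::-1],None,fx=7,fy=7,interpolation=cv2.INTER_NEAREST))
E
```

```text
(no output)
```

View pics/c10.png

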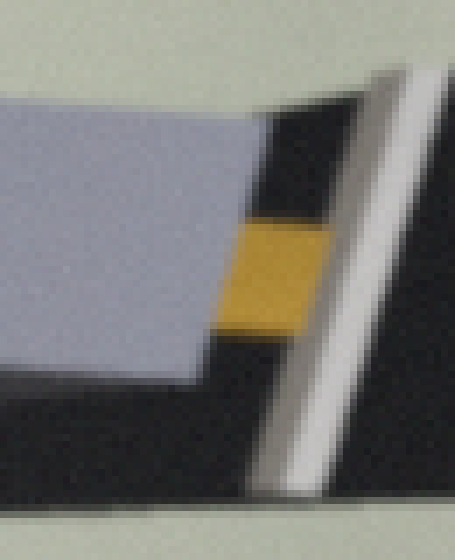

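Pointer tip meets the mark, and the stop-referenced estimate gives a tilt of about 0. I leave it untouched for a bit over a second, re-check, then move the vases to the crate.

```bash
sed -i 's/def locate(kind,xy):/def locate(kind,xy,z0=0.):/; s/zz=.028 if kind=="r" else .04/zz=z0+(.028 if kind=="r" else .04)/; s/locate(kind,xy);/locate(kind,xy,z0);/; s/e,xy,wh,a=locate(kind,xy)$/e,xy,wh,a=locate(kind,xy,z0)/' h.py && grep -n "locate(" h.py && python3 - <<'E'
from h import *
manip.dwell(1.5); im,p=shot("w11"); print("tilt",(endz(im,p)-.0818)/.22)
q=PAN-.036*yd
manip.movep((.55,-.0,.3),down(D90))
pick("r",q,z0=.102)
e=manip.get_ee_pos(); manip.move_linear([e[0],e[1],.34],v=.25)
place((.455,-.287),.006)
E
```

```text
29:def locate(kind,xy,z0=0.):
44:        e,xy,wh,a=locate(kind,xy,z0)
45:        if e>.012: manip.movep([*xy,z0+.24],down(D90)); e,xy,wh,a=locate(kind,xy,z0)
end 597.2142857142857 [603.7156  84.7111] [596  76  17  18 225] z 0.08189876333090496
tilt 0.0004489242313861724
loc r (np.float64(0.00033140008627585867), array([0.6404, 0.1035]), array([37.5192, 33.6239]), -36.64836120605469)
picked [0.6404 0.1035] hit False w 0.03306525975821269 0.03306328791293902 t 68.7
placed [ 0.455 -0.287] hit True 0.08403239736955612 t 73.25
```

```bash
python3 - <<'E'
from h import *
q=PAN+.036*yd
manip.movep((.55,-.0,.36),down(D90))
pick("r",q,z0=.116)
e=manip.get_ee_pos(); manip.move_linear([e[0],e[1],.34],v=.25)
place((.455,-.351),.006)
# counterpoise: beam at the -0.1 stop, poise ~.0634; to the zero stop, pressing on a little
slide(.0634,-.002,-.1,-.02)
manip.dwell(1); manip.movep((.60,-.01,.40),down(0)); shot("w12")
for s in("scene","side"): cv2.imwrite(f"pics/{s}12.png",manip.get_image(s)[:,:,::-1])
E
```

```text
loc r (np.float64(0.0019423112082726057), array([0.6447, 0.174 ]), array([39.933 , 31.1543]), -0.04262542724609375)
picked [0.6447 0.174 ] hit False w 0.03285977531132217 0.03288941066929512 t 77.9167
placed [ 0.455 -0.351] hit True 0.08327615843682255 t 82.8833
slide False False w 0.0162435453436677 f [-0.5838 -2.7622  5.3597] t 88.9333
```

View pics/w12.png

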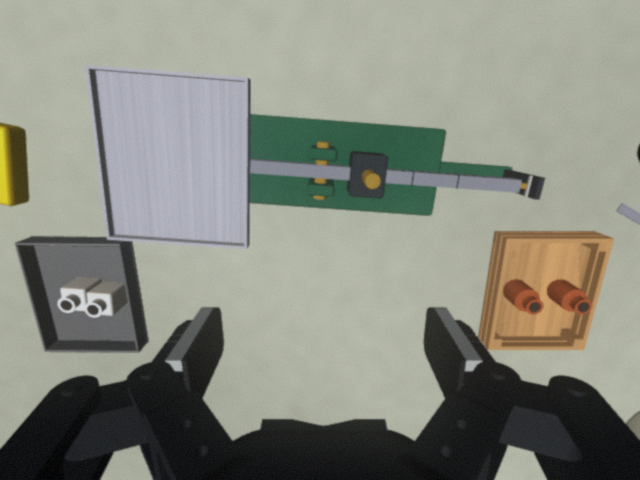

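All is in place: the squares are upright in the tray (they moved closer together but still stand), and both terracotta vases are in the crate at (523,297) and (570,297). Now I make sure the counterpoise is hard against its stop.

```bash
python3 - <<'E'
from h import *
im,p=look("w13"); print("tilt",(endz(im,p)-.0818)/.22)
off=np.array([0,0,.057]); a=knob(0,0)+off; b=knob(-.012,0)+off
manip.movep(a+[0,0,.06],down(YS)); manip.move_linear(a,v=.1,max_force=8); manip.clamp(20)
f0=manip.get_force(); h=manip.move_linear(b,v=.02,max_force=9); e=manip.get_ee_pos()
print(h,f0,manip.get_force(),"moved",(e-a)[:2]@yd)
manip.gripper_open(); manip.move_linear(e+[0,0,.08],v=.2); manip.dwell(1)
im,p=look("w14"); print("tilt",(endz(im,p)-.0818)/.22,manip.get_t())
E
```

```text
brass [136.8988  30.0129] [  87    0  100   68 4415]
brass [60.4775 13.2145] [ 41   4  43  18 578]
brass [69.336  69.1451] [ 50  61  41  18 503]
brass [601.4633  87.9541] [594  80  16  17 218]
brass [ 75.6426 115.8223] [ 58 108  38  16 512]
brass [571.2911 295.0714] [  490   216   150   225 18875]
brass [579.125 378.25 ] [576 377   6   4  16]
end 594.9285714285714 [601.4633  87.9541] [594  80  16  17 218] z 0.08196922619695352
tilt 0.0007692099861523522
True [-0.389   0.7395  2.8844] [-0.8376 -4.8617  5.757 ] moved 0.002323970081780768
brass [57.9447 10.3333] [ 39   1  42  18 579]
brass [135.51    28.1028] [  84    0  101   65 4290]
brass [67.4039 66.7863] [ 48  59  40  17 510]
brass [602.287   85.2691] [595  77  16  18 223]
brass [ 73.6525 113.7799] [ 56 105  38  17 518]
brass [571.3049 294.413 ] [  490   215   150   226 19006]
brass [579.     377.8276] [574 376   9   5  29]
end 595.7857142857143 [602.287   85.2691] [595  77  16  18 223] z 0.0819395225104185
tilt 0.0006341932291750098 97.075
```

Empty and at the zero stop, the beam reads the same pointer height as it did during weighing, which confirms the weighing was level. I retreat, take a last check and hand in.

```bash
python3 - <<'E'
from h import *
manip.movep((.46,.0,.40),down(0)); manip.dwell(.5); im,p=shot("w15")
for c,s in blobs(mask(im,(0,120,60),(10,255,255)),100): print("r",s,plane("w",c,.034,p))
for n in("scene","side"):
    a=manip.get_image(n); b=cv2.imread(f"pics/{n}0.png")[:,:,::-1].copy()
    for k in(a,b): print(n,"sponge",[c.round(1).tolist() for c,s in blobs(mask(k,(22,140,120),(30,255,255)),300)])
print(manip.hand_in(),manip.get_t())
E
```

```text
r [ 528  182  101   29 1909] [ 0.4554 -0.3189  0.034 ]
scene sponge [[451.0, 211.7]]
scene sponge [[451.1, 211.7]]
side sponge [[224.5, 340.3]]
side sponge [[225.5, 341.0]]
the job is handed in; nothing more can be done
the job is handed in; nothing more can be done
```

The job was handed in at about 98 s of the 210 s allowed: both square vases stand in the tray, both round ones were weighed together with the beam level and now stand in the crate, and the counterpoise is against its zero stop. I measured that the sponge had not moved; I did not measure the pot or the jar, but the arm never worked near them.

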